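# Slide the grease tray home under the contact grill

## Task

Pick the grease tray up by its handle, start just its nose in the wide bay at the foot of the contact grill and let go, then push it on lightly by the end of the handle, along the hidden side guides, until it is fully home against the stop inside, where you feel it resist; then leave it. Work by feel: the guides are not quite where the mouth suggests; never squeeze or push the tray with more than about 15 N once it is halfway in, and do not drive the sprung stop in more than 4 mm. Leave the mug, the spice jar and the salt shaker alone.

Things in the scene. Friction and masses are not known exactly. Their poses are not given: they have to be found in the camera images.
- grill: contact grill, black foot, steel lid, 200 x 206 x 99 high mm (132 over the handle bar on its lid), fixed. Origin: on the worktop at the middle of the mouth of its tray bay; x points into the bay, z up; the face is at x = 0. The mouth is y -65 to +65 and 32 mm high; the worktop is its floor
- bay (a point): middle of the mouth, 16 mm up, axes as the grill. Inside, hidden and rigid: side guides start 12 mm in as a funnel 104 mm wide, narrowing to a channel 73 mm wide from 45 to 130 mm in. They sit up to 6 mm to either side, skewed up to 0.05 rad about the mouth, stop 95 to 125 mm in, a stiff buffer (7 N to start, then 1 N per mm): varies, only felt
- tray: aluminium grease tray with black front plate and handle, 0.14 to 0.26 kg, flat on the worktop. Origin: under the middle of the pan; x to its nose, z up. Pan x -65 to +65, 70 wide, 14 high mm, nose corners cut 8 mm at 45 degrees. Front plate x -71 to -65, 90 wide, 29 high. When home, the plate stays 5 to 36 mm clear of the grill's face
- tray_post (a point): middle of the upright round post that ends the tray's handle: 16 mm diameter, z 0 to 40 mm, 118 mm behind the tray's origin, 24 mm above its underside; axes as the tray. Good to push on
- tray_nose (a point): middle of the nose end of the tray, 65 mm ahead of the tray's origin, 7 mm above its underside; axes as the tray
- tray_handle (a point): place to grip the handle, an upright fin along the tray's x, 11 mm thick (y), x -110 to -71, z 4 to 40 mm in the tray's frame; this point is 91 mm behind the tray's origin, 24 mm above its underside; axes as the tray
- follower (a joint): small slider at the far end of the bay, hidden; its value is how far the tray's nose has pushed it in (m), 0 at the start. It drags with 1 to 2 N over the last 8 mm before the sprung stop, stays where it is left, reads 0.007 to 0.008 when the tray has just met the stop and more when the stop was pressed in; 0.012 is too far
- mug: white mug, 82 mm across (112 with handle), 94 high, bystander; origin under its middle
- spice_jar: spice jar with black cap, 44 mm across, 106 high, bystander; origin under its middle
- salt: salt shaker, 44 mm across, 90 high, bystander; origin under its middle
Things that resemble listed ones, but are neither listed nor needed, are in the scene too. Of the things that look like the tray, the larger one is meant.

How it is judged:
By the outcome, as a careful person would: the job done as asked, in the order asked, and still so for the second after the job is handed in, with the robot touching nothing.
It also fails if it takes over 58 s, if anything falls off the work surface, if the arm or the gripper's body presses on something with over 40 N, if the wrist force passes 120 N, or if a joint passes its speed limit or range.

## Robot

A 7-joint arm with a two-finger parallel gripper is mounted at the origin on a cart in front of the work surface, level with it; the furniture and walls round the work are solid. World frame = base frame: x ahead of the robot, y to its left, z up, the work surface at z = 0. Lengths are in m, angles in rad, forces in N, time in s.
With the tool pointing down it reaches from about 0.35 to 0.9 m from the base axis. Payload 8.1 kg.
Tool frame: the origin (TCP) lies midway between the tips of the shut fingers; the grasp point (between the pads) lies arm.grip_point_offset behind it (arm.grip_point_offset is the distance from the TCP to the grasp point, in m); y points along the fingers, z is the direction in which the jaws open and shut, and the axes are right-handed (so a half turn about y gives the same grasp; the last joint's range is limited). The gripper opens to 92 mm and grips with 3 to 60 N. Pads are 19 mm wide; open, the fingers measure 130 mm over their backs; the gripper's body (75 mm by 190 mm) begins 47 mm behind the grasp point.
Start: joints at [-1.261, 0.434, 0.025, 1.573, -0.012, 1.134, -0.075], TCP at [0.251, 0.573, 0.187] pointing down, gripper open.
Joint ranges: [-2.62, 2.62], [-0.44, 2.09], [-1.27, 1.32], [0.08, 2.57], [-1.32, 4.46], [0.12, 2], [-2.74, 2.74]. Speed limits (rad/s): [2.22, 2.22, 3.01, 3.01, 3.14, 3.14, 3.14].

## Interface

Orientations are given as a rotation vector (axis times angle).
In Python, from cell import arm, get_image, camera_info gives the robot as it stands.
- The arm moves only by the tool carry_out, never from a script. Its argument "steps" is one flat list of numbers, 5 for each row, row after row: the opening, from 0 (shut) to 1 (fully open), then the shift along the world's x, y, z in units of 0.1 m (1.0 is 0.1 m), then the turn about the world's z in units of 45 degrees (1.0 is 45 degrees). In form: [hand, dx, dy, dz, spin, hand, dx, dy, dz, spin, ...]. A call has 1 to 12 rows; each row is the pose to reach, as a shift and turn from the pose commanded when the call began; what a row does not reach only later rows make up. A row lasts 1/10 s, in which the tool goes at most 50 mm and 8.59 degrees, less where a joint would pass 70% of its speed; a pose out of reach is approached as far as the arm can. A call with a number of a shift or a turn outside -1 to 1 is refused whole. A call with a gripper value outside its range is refused whole. The fingers move at their own pace and stop on an object; "grip_force" is the grip in N (left out, the last holds). Time passes only in rows, so rows that repeat a pose let the fingers close. It gives the time, the measured TCP pose, the force and the opening at its end, in the units of the state.
- arm.observe(): the state, without advancing time (a new reading comes with each control period).
- get_image(name): name is "scene" or "top" or "wrist"; returns (picture, depth): 480x640x3 uint8, red, green, blue; 480x640 float32, m along the optical axis (not along the pixel's ray), 0 where there is no reading.
- camera_info(name): a dict with "fovy" (degrees; the focal length in pixels is half the picture's height over the tangent of half this angle, whatever the lens; pixels are square), "cx", "cy" (the principal point, pixels), "R" (3x3) and "t" (3): a world point X has camera coordinates R X + t; the wrist camera has in their place "tool_from_camera" (4x4, takes a point from camera to tool coordinates, whose origin is the TCP and whose axes are the tool frame's). Camera axes: x right, y down, z forward; pixel columns grow to the right and rows downward; lengths in m; the calibration is good to about 2 mm. A picture is of the moment at which its call begins: read the wrist's pose just before it. camera_info takes no time and is no camera call.
- arm.sign_off(): hands the job in, once; it reports no verdict.
The state is a dict: "clock": time; "joints": joint angles; "dq": joint speeds; "joint_efforts": joint torques, N m; "position": TCP position; "ee_rot": TCP orientation; "force": force on the tool from outside, world axes, zero at the start; "ft_torque": the same for the moment, N m; "width": opening from 0.0 (shut) to 1.0 (fully open).
Only numpy, scipy, OpenCV 4.12 (cv2) and the standard library are available. Lean on these libraries where they do the work, as an engineer would, in place of code of your own. Each camera call takes 0.05 s, during which the arm holds its last target. There are 200 camera calls.

## Working session

There is one attempt and no reset: what is moved stays moved. The work goes in short steps, Python scripts to look and compute and a tool call to move; the robot and the scene stay as the last step left them, time stands still between calls to the robot, and variables do not carry over. Pictures are saved under pics/ and viewed, about 8 in all and at most 12, crops included, and the job is handed in when it is done.

Besides the shell and the picture viewer there is one more tool, called by a JSON object that holds its "name" and its "arguments", one argument or row to a line. carry_out: Moves the arm, as the interface text tells. Shifts and turns lie within -1 to 1; 1 stands for 0.1 m of shift or 45 degrees of turn. Its arguments: {"type":"object","properties":{"steps":{"type":"array","items":{"type":"number"}},"grip_force":{"type":"number"}},"required":["steps"]}

```bash
mkdir -p pics; cat > h.py <<'E'
import numpy as np, cv2
from scipy.spatial.transform import Rotation as Ro
from cell import arm, get_image, camera_info
def K(ci): return 240/np.tan(np.radians(ci["fovy"])/2)
def pts(name):
    "picture, depth, world xyz per pixel"
    s=arm.observe(); im,d=get_image(name); ci=camera_info(name); f=K(ci)
    u,v=np.meshgrid(np.arange(640),np.arange(480))
    c=np.stack([(u-ci["cx"])/f*d,(v-ci["cy"])/f*d,d],-1)
    if name=="wrist":
        T=np.array(ci["tool_from_camera"]); p=c@T[:3,:3].T+T[:3,3]
        w=p@Ro.from_rotvec(s["ee_rot"]).as_matrix().T+np.array(s["position"])
    else: w=(c-np.array(ci["t"]))@np.array(ci["R"])
    w[d==0]=np.nan
    return im,d,w
E
python3 - <<'E'
from h import *
print(arm.observe(), arm.grip_point_offset)
for n in ("scene","top"):
    im,d,w=pts(n); np.savez(n,im=im,d=d,w=w); cv2.imwrite(f"pics/{n}0.png",im[...,::-1])
    print(n,{k:np.round(v,3).tolist() for k,v in camera_info(n).items() if not isinstance(v,str)})
E
```

```text
{'clock': 0.0, 'joints': array([-1.26055985,  0.43523157,  0.02498629,  1.57409392, -0.01155701,
        1.13401622, -0.07508872]), 'dq': array([ 0.00092842, -0.00090407,  0.0016532 ,  0.00019204, -0.00188877,
        0.00017049, -0.00011326]), 'joint_efforts': array([ 1.02642756e-03, -6.67849159e+01,  9.84927267e-01, -3.14453495e+01,
       -6.08055596e-02,  4.30275255e-02,  1.52030452e-04]), 'position': array([0.25060309, 0.57192473, 0.1859411 ]), 'ee_rot': array([-1.54802894,  0.32404756, -0.32382482]), 'force': array([-1.06016258,  0.27664115,  0.3031186 ]), 'ft_torque': array([0.00908749, 0.04418391, 0.0163345 ]), 'width': 0.9991637861406365} 0.0188
scene {'fovy': 43.463, 'cx': 320.487, 'cy': 241.358, 'R': [[-0.921, -0.39, 0.022], [-0.212, 0.452, -0.867], [0.328, -0.803, -0.498]], 't': [0.48, 0.159, 1.656]}
top {'fovy': 54.905, 'cx': 325.002, 'cy': 249.465, 'R': [[0.432, -0.902, -0.004], [-0.849, -0.405, -0.339], [0.304, 0.149, -0.941]], 't': [-0.25, 0.465, 1.281]}
```

View pics/top0.png

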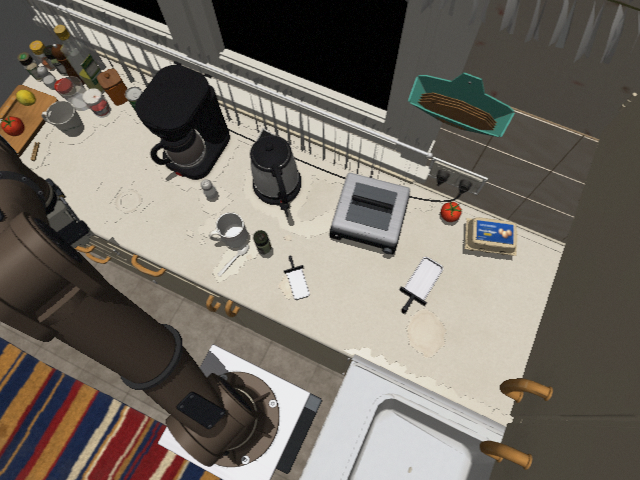

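View pics/scene0.png

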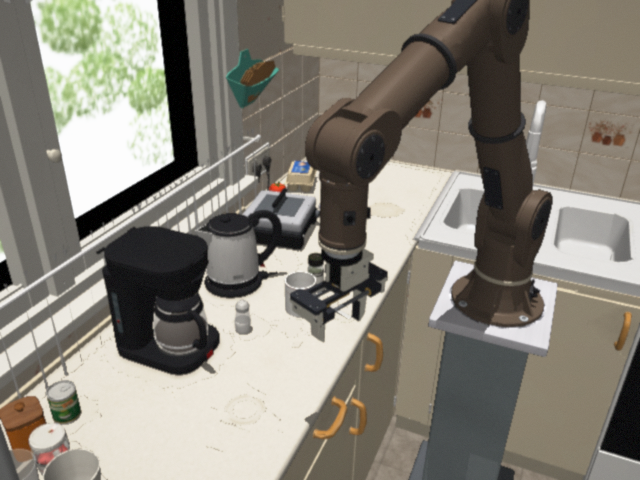

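The top view shows two tray-like things: A at about (296,280) and B at about (422,285). B looks larger and is probably the one meant. The grill is at (370,212), with its dark face toward the robot. I'll measure all three and enlarge a crop to confirm.

```bash
python3 - <<'E'
from h import *
z=np.load("top.npz"); im,w=z["im"],z["w"]
crop=cv2.resize(im[160:320,260:470],None,fx=3.8,fy=3.7,interpolation=cv2.INTER_CUBIC); cv2.imwrite("pics/crop1.png",crop[...,::-1])
Z=w[...,2]
for nm,(u,v) in dict(A=(296,280),B=(422,285),grill=(370,212),counter=(350,300)).items(): print(nm,np.round(w[v,u],3))
ok=np.nan_to_num(Z,nan=-1)
for nm,(a,b,c,d),lo,hi in (("A",(280,318,252,305),.006,.06),("B",(395,450,250,318),.006,.06),("grill",(322,415,165,258),.085,.103),("grillall",(322,415,165,258),.01,.2),("mug",(205,249,210,252),.03,.12),("jar",(250,275,226,258),.03,.12),("salt",(198,218,176,202),.02,.12)):
    m=np.zeros(Z.shape,np.uint8); m[c:d,a:b]=((ok>lo)&(ok<hi))[c:d,a:b]
    P=w[m>0][:,:2].astype(np.float32); r=cv2.minAreaRect(P)
    print(nm,len(P),"c",np.round(r[0],4),"size",np.round(r[1],4),"ang",round(r[2],1),"zmax",round(float(Z[m>0].max()),3), np.round(cv2.boxPoints(r),3).tolist())
E
```

```text
A [0.425 0.024 0.006]
B [ 0.579 -0.329 -0.005]
grill [ 0.686 -0.099  0.101]
counter [ 0.44  -0.15   0.001]
A 258 c [0.4344 0.0211] size [0.1647 0.115 ] ang 25.9 zmax 0.035 [[0.33500000834465027, 0.03700000047683716], [0.38499999046325684, -0.06700000166893005], [0.5339999794960022, 0.004999999888241291], [0.4830000102519989, 0.10899999737739563]]
B 619 c [ 0.5813 -0.327 ] size [0.2103 0.169 ] ang 25.6 zmax 0.051 [[0.44999998807907104, -0.29600000381469727], [0.5230000019073486, -0.4490000009536743], [0.7129999995231628, -0.3580000102519989], [0.6399999856948853, -0.20499999821186066]]
grill 3496 c [ 0.7301 -0.0911] size [0.2432 0.2027] ang 8.8 zmax 0.103 [[0.593999981880188, -0.008999999612569809], [0.625, -0.20999999344348907], [0.8659999966621399, -0.17299999296665192], [0.8349999785423279, 0.02800000086426735]]
grillall 5024 c [ 0.7382 -0.0627] size [0.3061 0.3065] ang 13.1 zmax 0.175 [[0.5540000200271606, 0.052000001072883606], [0.6240000128746033, -0.24699999392032623], [0.921999990940094, -0.1770000010728836], [0.8529999852180481, 0.12099999934434891]]
mug 612 c [0.4696 0.2685] size [0.0825 0.0977] ang 13.3 zmax 0.101 [[0.4180000126361847, 0.3070000112056732], [0.4410000145435333, 0.210999995470047], [0.5210000276565552, 0.23000000417232513], [0.49799999594688416, 0.32600000500679016]]
jar 294 c [0.4738 0.1566] size [0.0441 0.0429] ang 16.0 zmax 0.114 [[0.44699999690055847, 0.17100000381469727], [0.45899999141693115, 0.12999999523162842], [0.5009999871253967, 0.1420000046491623], [0.48899999260902405, 0.18299999833106995]]
salt 219 c [0.5816 0.4204] size [0.0907 0.0422] ang 48.5 zmax 0.096 [[0.5360000133514404, 0.4000000059604645], [0.5669999718666077, 0.3720000088214874], [0.6269999742507935, 0.4399999976158142], [0.5960000157356262, 0.46799999475479126]]
```

View pics/crop1.png

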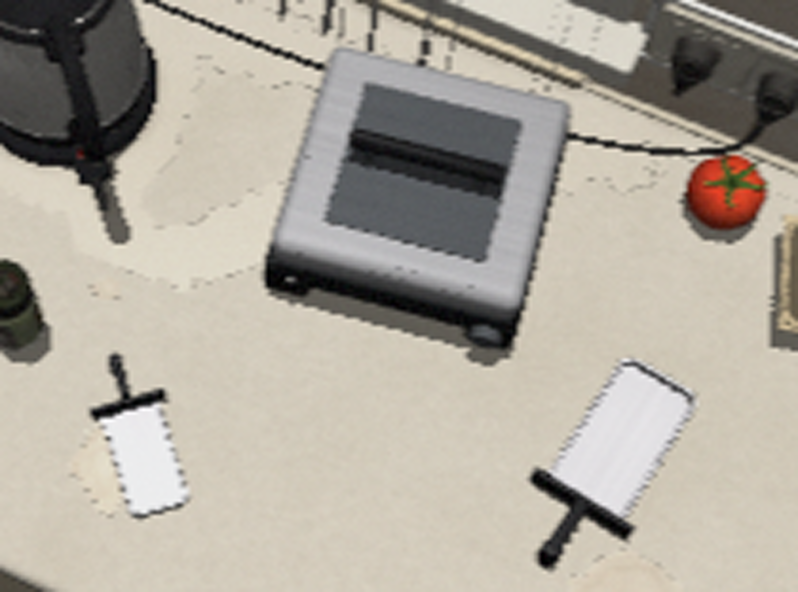

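B has the larger pan and cut nose corners, so it is the grease tray. A is a smaller lookalike. I'll get rough poses by casting rays onto planes.

```bash
cat >> h.py <<'E'
def ray(name,uv,z,s=None):
    "cast pixels onto plane at height z"
    ci=camera_info(name); f=K(ci); uv=np.atleast_2d(np.asarray(uv,float))
    c=np.c_[(uv[:,0]-ci["cx"])/f,(uv[:,1]-ci["cy"])/f,np.ones(len(uv))]
    if name=="wrist":
        T=np.array(ci["tool_from_camera"]); R=Ro.from_rotvec(s["ee_rot"]).as_matrix()
        o=R@T[:3,3]+np.array(s["position"]); dd=c@(R@T[:3,:3]).T
    else: R=np.array(ci["R"]); o=-R.T@np.array(ci["t"]); dd=c@R
    return (o+dd*((z-o[2])/dd[:,2])[:,None])[:,:2]
E
python3 - <<'E'
from h import *
z=np.load("top.npz"); im=z["im"]
g=cv2.cvtColor(im,cv2.COLOR_RGB2HSV)
sub=np.zeros(g.shape[:2],np.uint8); sub[250:320,395:450]=1
white=((g[...,2]>205)&(g[...,1]<20)).astype(np.uint8)*sub
n,l,st,_=cv2.connectedComponentsWithStats(white); k=1+np.argmax(st[1:,4]); ys,xs=np.where(l==k)
r=cv2.minAreaRect(ray("top",np.c_[xs,ys],.012).astype(np.float32)); print("pan",len(xs),r)
dark=((g[...,2]<70)).astype(np.uint8)*sub; ys,xs=np.where(dark>0); P=ray("top",np.c_[xs,ys],.035); print("dark",len(P),P.mean(0),P.min(0),P.max(0))
c=lambda p:[(p[0]/3.8+260,p[1]/3.7+160) for p in p]
print("post",ray("top",c([(548,556)]),.038)); print("plate ends",ray("top",c([(536,476),(628,532)]),.029))
print("lid",ray("top",c([(272,247),(520,308),(568,103),(340,50)]),.09)); print("foot",ray("top",c([(268,287),(512,348)]),.0))
ci=camera_info("wrist"); print(ci); print(Ro.from_rotvec(arm.observe()["ee_rot"]).as_matrix().round(3))
E
```

```text
pan 746 ((0.5953984260559082, -0.32360830903053284), (0.07051467895507812, 0.1152326688170433), 81.57970428466797)
dark 193 [ 0.51259153 -0.31098077] [ 0.46462404 -0.35419246] [ 0.64799196 -0.21145306]
post [[ 0.47131556 -0.30731168]]
plate ends [[ 0.53018137 -0.27464316]
 [ 0.5183195  -0.356317  ]]
lid [[ 0.5981369  -0.01343076]
 [ 0.63322672 -0.20891979]
 [ 0.81794168 -0.17413225]
 [ 0.78400014  0.01285341]]
foot [[ 0.59752375 -0.01100095]
 [ 0.63383508 -0.21543756]]
{'fovy': 68.18169467050305, 'cx': 314.49269089657196, 'cy': 234.38078086313783, 'tool_from_camera': array([[-4.81833261e-05,  9.51768284e-01,  3.06817750e-01,
        -8.27402192e-02],
       [-5.64583112e-05, -3.06817752e-01,  9.51768283e-01,
        -1.98463127e-01],
       [ 9.99999997e-01,  2.85369496e-05,  6.85187298e-05,
        -5.12505276e-04],
       [ 0.00000000e+00,  0.00000000e+00,  0.00000000e+00,
         1.00000000e+00]])}
[[ 0.916 -0.     0.401]
 [-0.401 -0.001  0.916]
 [ 0.    -1.    -0.001]]
```

{"name": "carry_out", "arguments": {
  "steps": [1,0.2,-0.5,0.2,0.17,1,0.5,-1,0.3,0.34,1,0.5,-1,0.3,0.34,1,0.5,-1,0.3,0.34]
}}

```text
clock: 0.5
position: [0.3033, 0.47, 0.2174]
ee_rot: [-1.567, 0.118, -0.12]
force: [-0.8, 0.0, 0.0]
width: 1.001
```

{"name": "carry_out", "arguments": {
  "steps": [1,0.25,-0.5,0,0,1,0.5,-1,0,0,1,0.5,-1,0,0]
}}

```text
clock: 0.8
position: [0.3529, 0.3684, 0.2163]
ee_rot: [-1.57, 0.119, -0.12]
force: [-1.0, 0.5, -0.8]
width: 1.001
```

{"name": "carry_out", "arguments": {
  "steps": [1,0.25,-0.5,0,0,1,0.5,-1,0,0,1,0.5,-1,0,0]
}}

```text
clock: 1.1
position: [0.4028, 0.2685, 0.2165]
ee_rot: [-1.569, 0.119, -0.12]
force: [0.2, 0.1, 0.6]
width: 1.003
```

{"name": "carry_out", "arguments": {
  "steps": [1,0.2,-0.5,0,0,1,0.3,-1,0,0,1,0.3,-1,0,0]
}}

```text
clock: 1.4
position: [0.4319, 0.1678, 0.2165]
ee_rot: [-1.569, 0.12, -0.12]
force: [0.5, 0.3, 0.2]
width: 0.999
```

{"name": "carry_out", "arguments": {
  "steps": [1,0.1,-0.5,0,0,1,0.2,-1,0,0,1,0.2,-1,0,0]
}}

```text
clock: 1.7
position: [0.4518, 0.0678, 0.2168]
ee_rot: [-1.569, 0.12, -0.121]
force: [0.2, 1.3, 0.2]
width: 0.998
```

{"name": "carry_out", "arguments": {
  "steps": [1,0.1,-0.5,0,0,1,0.2,-1,0,0,1,0.2,-1,0,0]
}}

```text
clock: 2.0
position: [0.4719, -0.0322, 0.2168]
ee_rot: [-1.57, 0.12, -0.121]
force: [-0.7, 0.5, -0.9]
width: 1.003
```

{"name": "carry_out", "arguments": {
  "steps": [1,0.1,-0.5,0,0,1,0.2,-1,0,0,1,0.2,-1,0,0,1,0.2,-1,0,0]
}}

```text
clock: 2.4
position: [0.4914, -0.1269, 0.2162]
ee_rot: [-1.568, 0.117, -0.115]
force: [0.0, 0.8, 1.0]
width: 1.003
```

```bash
python3 - <<'E'
from h import *
s=arm.observe(); im,d,w=pts("wrist"); np.savez("w1",im=im,d=d,w=w,pos=s["position"],rot=s["ee_rot"]); cv2.imwrite("pics/w1.png",im[...,::-1]); print(s["position"])
E
```

```text
[ 0.49141523 -0.12689096  0.21624595]
```

View pics/w1.png

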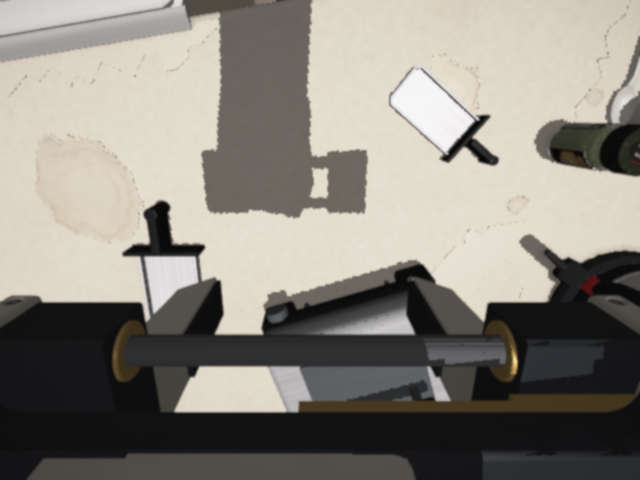

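The wrist view shows the tray post at about (157,209), the plate ends at about (125,250) and (204,250), and the grill foot partly hidden by the fingers. I'll step back to see both clearly.

{"name": "carry_out", "arguments": {
  "steps": [1,-0.45,-0.4,0,0,1,-0.9,-0.8,0,0,1,-0.9,-0.8,0,0,1,-0.9,-0.8,0,0,1,-0.9,-0.8,0,0]
}}

```text
clock: 2.95
position: [0.4017, -0.2054, 0.2169]
ee_rot: [-1.567, 0.112, -0.113]
force: [0.7, 1.0, -0.4]
width: 1.0
```

```bash
python3 - <<'E'
from h import *
s=arm.observe(); im,d,w=pts("wrist"); np.savez("w2",im=im,d=d,w=w,pos=s["position"],rot=s["ee_rot"]); cv2.imwrite("pics/w2.png",im[...,::-1]); print(s["position"])
E
```

```text
[ 0.40172286 -0.20542726  0.21685481]
```

View pics/w2.png

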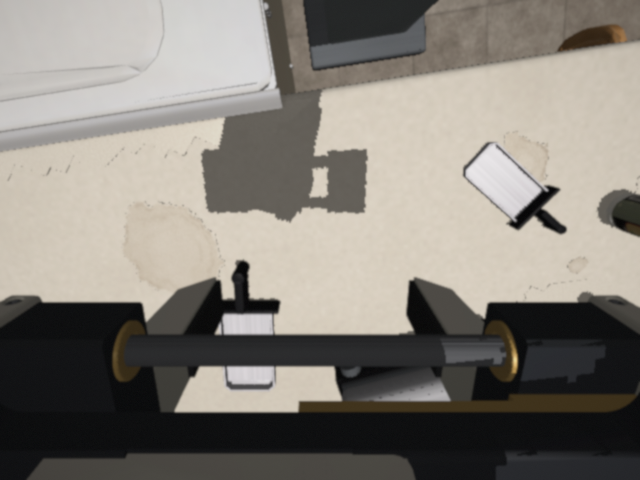

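Moving back only put more behind the fingers, since rows below about 280 are hidden. The w1 view is good enough for the tray handle, so I'll measure it from there.

```bash
python3 - <<'E'
from h import *
for n,box in (("w1",(115,195,215,275)),("w2",(215,255,285,320))):
    z=np.load(n+".npz"); im=z["im"]; s=dict(position=z["pos"],ee_rot=z["rot"])
    x0,y0,x1,y1=box; m=np.zeros(im.shape[:2],np.uint8); m[y0:y1,x0:x1]=(im.max(-1)<60)[y0:y1,x0:x1]
    # post top: topmost blob ; plate: wide rows
    rows=[(y,np.where(m[y])[0]) for y in range(y0,y1) if m[y].any()]
    print(n,[(y,int(a.min()),int(a.max()),len(a)) for y,a in rows][::3])
    top=rows[0][0]
    wide=max(rows,key=lambda r:len(r[1])); print("wide",wide[0],wide[1].min(),wide[1].max(), ray("wrist",[(wide[1].min(),wide[0]),(wide[1].max(),wide[0])],.029,s))
    print("topmost", ray("wrist",[(rows[0][1].mean(),top)],.04,s))
E
```

```text
w1 [(202, 159, 164, 6), (205, 155, 167, 13), (208, 150, 168, 19), (211, 146, 167, 22), (214, 145, 166, 22), (217, 146, 167, 22), (220, 148, 167, 20), (223, 148, 167, 20), (226, 149, 168, 20), (229, 149, 169, 21), (232, 150, 169, 20), (235, 150, 169, 20), (238, 151, 170, 20), (241, 151, 170, 20), (244, 150, 171, 22), (247, 132, 203, 72), (250, 127, 201, 75), (253, 124, 198, 75), (256, 142, 142, 1)]
wide 250 127 201 [[ 0.51897807 -0.35130835]
 [ 0.53160933 -0.26649996]]
topmost [[ 0.46809704 -0.29085636]]
w2 [(262, 240, 245, 6), (265, 238, 247, 10), (268, 237, 247, 11), (271, 235, 246, 12), (274, 234, 246, 13), (277, 233, 246, 14), (280, 233, 246, 14), (283, 215, 247, 18), (286, 215, 247, 18), (289, 215, 247, 19), (292, 215, 247, 18), (295, 215, 247, 18), (298, 215, 248, 19), (301, 215, 278, 64), (304, 215, 278, 64), (307, 215, 277, 63), (310, 215, 277, 63), (313, 215, 223, 9), (316, 215, 221, 7), (319, 215, 220, 6)]
wide 301 215 278 [[ 0.51000555 -0.34399905]
 [ 0.52104623 -0.26806492]]
topmost [[ 0.46045219 -0.2973521 ]]
```

{"name": "carry_out", "arguments": {
  "steps": [1,0.5,-0.5,0,0,1,1,-1,0,0,1,1,-1,0,0]
}}

```text
clock: 3.3
position: [0.5044, -0.3065, 0.2162]
ee_rot: [-1.567, 0.11, -0.111]
force: [0.2, 0.2, 0.7]
width: 0.999
```

{"name": "carry_out", "arguments": {
  "steps": [1,0.5,0,-0.4,0,1,0.7,0,-0.8,0,1,0.7,0,-0.8,0,1,0.7,0,-0.8,0,1,0.7,0,-0.8,0]
}}

```text
clock: 3.8
position: [0.5711, -0.3072, 0.1376]
ee_rot: [-1.568, 0.114, -0.114]
force: [0.3, 0.2, 0.2]
width: 0.999
```

```bash
python3 - <<'E'
from h import *
s=arm.observe(); im,d,w=pts("wrist"); np.savez("w3",im=im,d=d,w=w,pos=s["position"],rot=s["ee_rot"]); cv2.imwrite("pics/w3.png",im[...,::-1]); print(s["position"],s["ee_rot"])
E
```

```text
[ 0.57106776 -0.30718778  0.13763479] [-1.56819119  0.11361449 -0.11441183]
```

View pics/w3.png

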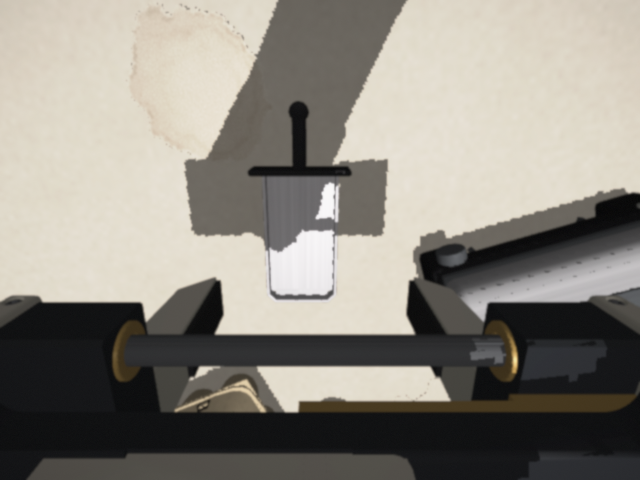

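A clear view: post top at about (299,111), plate top from (249,171) to (351,171), nose at about (301,297).

```bash
python3 - <<'E'
from h import *
z=np.load("w3.npz"); s=dict(position=z["pos"],ee_rot=z["rot"]); r=lambda p,h: ray("wrist",p,h,s)
P=r([(299,110)],.04)[0]; e=r([(249,168),(351,168)],.029); N=r([(301.5,297)],.014)[0]
print("post",P,"plate",e,np.linalg.norm(e[1]-e[0]),"nose",N, "post-nose len(.183)",np.linalg.norm(N-P))
d=N-P; yaw=np.arctan2(d[1],d[0]); t=e[1]-e[0]; print("yaw",np.degrees(yaw),np.degrees(np.arctan2(-t[0],t[1])))
u=d/np.linalg.norm(d); print("handle",P+.027*u, N-.156*u,"plate mid back",e.mean(0), P+.047*u)
R=Ro.from_rotvec(s["ee_rot"]).as_matrix(); print("toolx yaw",np.degrees(np.arctan2(R[1,0],R[0,0])), "tool y",R[:,1])
E
```

```text
post [ 0.47974889 -0.30690567] plate [[ 0.51959955 -0.35718492]
 [ 0.53225843 -0.27058162]] 0.08752359411465789 nose [ 0.65575361 -0.3335806 ] post-nose len(.183) 0.17801463710081858
yaw -8.618050530409766 -8.316080018685385
handle [ 0.50644404 -0.31095154] [ 0.50151497 -0.3102045 ] plate mid back [ 0.52592899 -0.31388327] [ 0.52621823 -0.31394847]
toolx yaw -8.318256820798696 tool y [ 4.76631580e-04 -4.38894489e-04 -9.99999790e-01]
```

{"name": "carry_out", "arguments": {
  "steps": [1,-0.4,0,-0.3,0,1,-0.68,-0.03,-0.6,0,1,-0.68,-0.03,-0.8,0,1,-0.68,-0.03,-0.8,0]
}}

```text
clock: 4.25
position: [0.501, -0.3101, 0.0566]
ee_rot: [-1.567, 0.117, -0.115]
force: [1.1, 0.3, 0.4]
width: 1.001
```

{"name": "carry_out", "arguments": {
  "steps": [1,0,0,-0.2,0,1,0,0,-0.4,0,1,0,0,-0.48,0,1,0,0,-0.48,0,1,0,0,-0.48,0]
}}

```text
clock: 4.75
position: [0.5038, -0.311, 0.0102]
ee_rot: [-1.568, 0.113, -0.116]
force: [0.2, -0.2, -0.3]
width: 1.001
```

```bash
python3 - <<'E'
from h import *
s=arm.observe(); print(s["position"],s["force"]); im,d,w=pts("wrist"); cv2.imwrite("pics/w4.png",im[...,::-1])
E
```

```text
[ 0.50379179 -0.31100124  0.01021168] [ 0.17493329 -0.24027345 -0.27677286]
```

View pics/w4.png

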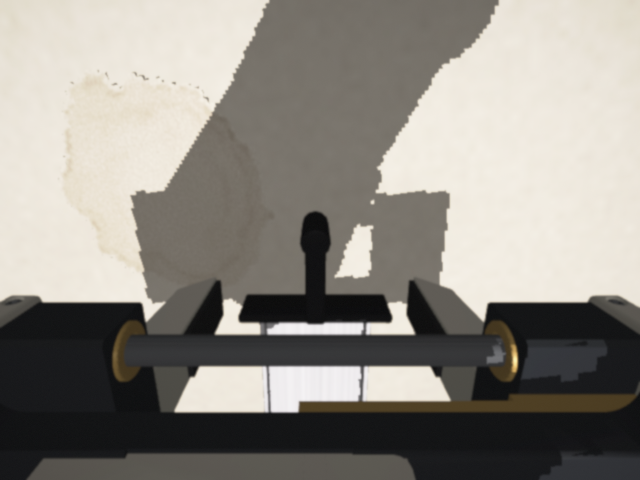

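The post and fin are centred between the jaws at column 314, with the grasp point on the fin. I'll close and lift slightly.

{"name": "carry_out", "arguments": {
  "steps": [0,0,0,0,0,0,0,0,0,0,0,0,0,0,0,0,0,0,0,0,0,0,0,0,0,0,0,0,0,0,0,0,0,0,0,0,0,0,0,0],
  "grip_force": 45
}}

```text
clock: 5.6
position: [0.5028, -0.3105, 0.0087]
ee_rot: [-1.568, 0.115, -0.114]
force: [1.1, -0.7, 0.2]
width: 0.349
```

{"name": "carry_out", "arguments": {
  "steps": [0,0,0,0.05,0,0,0,0,0.1,0,0,0,0,0.2,0,0,0,0,0.3,0,0,0,0,0.3,0,0,0,0,0.3,0]
}}

```text
clock: 6.2
position: [0.5031, -0.3106, 0.0393]
ee_rot: [-1.568, 0.114, -0.115]
force: [-0.2, 0.6, 0.2]
width: 0.003
```

```bash
python3 - <<'E'
from h import *
s=arm.observe(); print(s["position"],s["force"],s["ft_torque"],s["width"]); im,d,w=pts("top"); np.savez("t2",im=im,d=d,w=w)
m,_,_=pts("wrist"); cv2.imwrite("pics/w5.png",np.hstack([im[200:440,380:540].repeat(2,0).repeat(2,1),m])[::1,::1,::-1][:, :][:480,:800] if 0 else cv2.hconcat([cv2.resize(im[215:335,380:480],(400,480)),cv2.resize(m[120:,120:520],(400,360)) if 0 else cv2.resize(m,(400,480))])[...,::-1])
E
```

```text
[ 0.50313632 -0.31058011  0.03928582] [-0.15425772  0.55604155  0.22532301] [ 0.04969877 -0.06800681 -0.03474948] 0.0026538606254386038
```

View pics/w5.png

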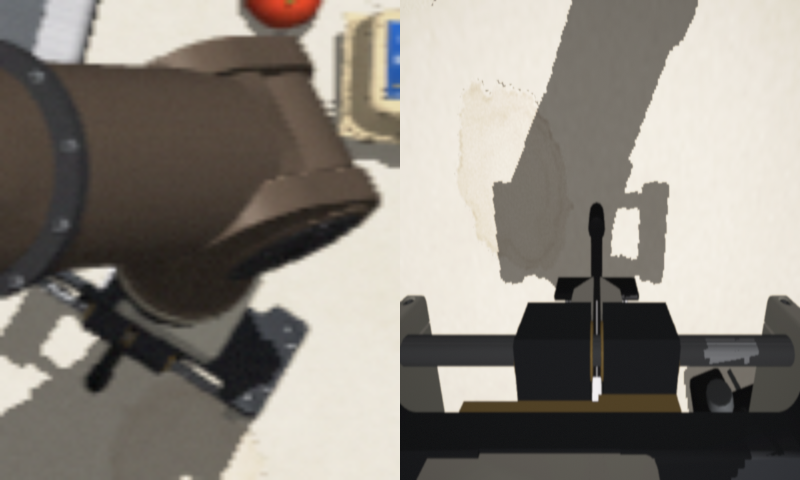

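The fingers are slower than I allowed for. I lifted before they had closed, and they shut empty above the fin. The tray hasn't moved, so I'll reopen, lower and wait longer.

{"name": "carry_out", "arguments": {
  "steps": [0.4,0,0,0.1,0,0.4,0,0,0.1,0,0.4,0,0,0.1,0,0.4,0,0,0.1,0,0.4,0,0,0.1,0,0.4,0,0,0.1,0,0.4,0,0,0,0,0.4,0,0,-0.15,0,0.4,0,0,-0.3,0,0.4,0,0,-0.3,0]
}}

```text
clock: 7.3
position: [0.5009, -0.3093, 0.0058]
ee_rot: [-1.566, 0.118, -0.111]
force: [-0.7, 0.1, -0.3]
width: 0.403
```

{"name": "carry_out", "arguments": {
  "steps": [0,0,0,0,0,0,0,0,0,0,0,0,0,0,0,0,0,0,0,0,0,0,0,0,0,0,0,0,0,0,0,0,0,0,0,0,0,0,0,0]
}}

```text
clock: 8.1
position: [0.5028, -0.3105, 0.0088]
ee_rot: [-1.568, 0.114, -0.115]
force: [-0.3, 0.1, -0.2]
width: 0.003
```

```bash
python3 - <<'E'
from h import *
s=arm.observe(); print(s["position"],s["force"],s["width"]); im,d,w=pts("wrist"); np.savez("w6",im=im,d=d,w=w,pos=s["position"],rot=s["ee_rot"]); cv2.imwrite("pics/w6.png",im[...,::-1])
for v in range(200,330,8): print(v,im[v,314],np.round(w[v,314],3), np.round(w[v,314-14],3))
E
```

```text
[ 0.50278058 -0.3105044   0.00876912] [-0.25587226  0.05331986 -0.1645997 ] 0.0030069558179886794
200 [121 116 108] [ 0.465 -0.306  0.001] [ 0.464 -0.314  0.   ]
208 [122 118 109] [ 0.47  -0.307  0.   ] [ 0.469 -0.315  0.001]
216 [14 14 15] [ 0.473 -0.307  0.009] [ 0.474 -0.316  0.   ]
224 [14 13 13] [ 0.473 -0.307  0.026] [ 0.479 -0.317  0.   ]
232 [18 18 17] [ 0.473 -0.307  0.04 ] [ 0.484 -0.317  0.   ]
240 [19 18 19] [ 0.476 -0.308  0.042] [ 0.477 -0.315  0.037]
248 [18 18 19] [ 0.481 -0.308  0.041] [ 0.48  -0.315  0.039]
256 [17 18 19] [ 0.485 -0.309  0.04 ] [ 0.499 -0.32   0.001]
264 [17 18 19] [ 0.49  -0.31   0.039] [ 0.505 -0.321 -0.   ]
272 [18 18 18] [ 0.494 -0.31   0.041] [ 0.51  -0.322  0.001]
280 [18 17 17] [ 0.494 -0.31   0.049] [ 0.491 -0.317  0.053]
288 [18 18 18] [ 0.494 -0.31   0.058] [ 0.492 -0.316  0.06 ]
296 [20 19 19] [ 0.494 -0.31   0.066] [ 0.492 -0.316  0.068]
304 [18 17 17] [ 0.494 -0.31   0.073] [ 0.467 -0.31   0.121]
312 [19 18 17] [ 0.494 -0.31   0.08 ] [ 0.467 -0.31   0.126]
320 [18 18 18] [ 0.497 -0.311  0.081] [ 0.467 -0.31   0.13 ]
328 [100  98  99] [ 0.5   -0.311  0.083] [ 0.467 -0.31   0.133]
```

View pics/w6.png

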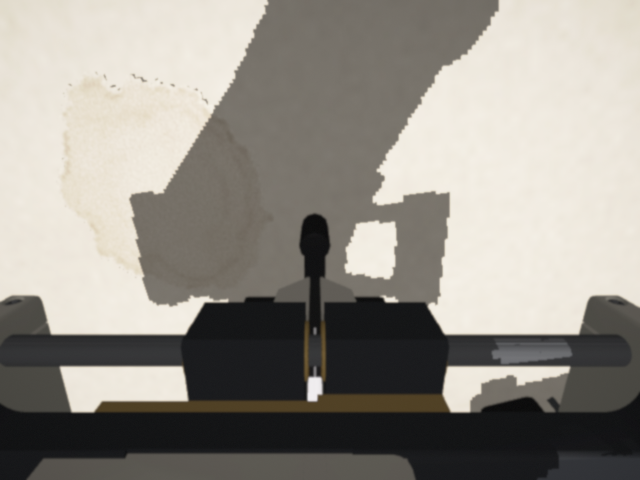

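The width reads shut, yet the fin appears to sit between the pads. A small lift will show whether it is held.

{"name": "carry_out", "arguments": {
  "steps": [0,0,0,0.05,0,0,0,0,0.1,0,0,0,0,0.2,0,0,0,0,0.2,0,0,0,0,0.2,0]
}}

```text
clock: 8.65
position: [0.5032, -0.3106, 0.0293]
ee_rot: [-1.568, 0.114, -0.115]
force: [0.1, -0.4, -0.0]
width: 0.006
```

```bash
python3 - <<'E'
from h import *
s=arm.observe(); print(s["position"],s["force"],s["ft_torque"],s["width"]); im,d,w=pts("wrist"); np.savez("w7",im=im,d=d,w=w,pos=s["position"],rot=s["ee_rot"]); cv2.imwrite("pics/w7.png",im[...,::-1])
for v in range(200,330,8): print(v,im[v,314],np.round(w[v,314],3), np.round(w[v,314-14],3))
g=im.max(-1)<60
for v in range(285,303,4): print(v,np.where(g[v,200:430])[0][[0,-1]]+200)
E
```

```text
[ 0.50315866 -0.31064441  0.0292886 ] [ 0.14179582 -0.41516094 -0.01297443] [0.03749224 0.05401862 0.0202964 ] 0.005688409031668025
200 [122 118 108] [ 0.47  -0.307 -0.001] [ 0.469 -0.316  0.   ]
208 [14 14 12] [ 0.472 -0.307  0.013] [ 0.474 -0.317  0.002]
216 [12 12 13] [ 0.473 -0.307  0.031] [ 0.48  -0.318  0.   ]
224 [20 21 21] [ 0.475 -0.307  0.041] [ 0.485 -0.318  0.001]
232 [18 18 19] [ 0.48  -0.308  0.039] [ 0.491 -0.319 -0.001]
240 [18 18 19] [ 0.484 -0.309  0.04 ] [ 0.496 -0.32   0.001]
248 [18 18 19] [ 0.488 -0.309  0.042] [ 0.502 -0.321  0.001]
256 [17 17 18] [ 0.493 -0.31   0.041] [ 0.508 -0.322  0.   ]
264 [17 18 19] [ 0.498 -0.311  0.041] [ 0.513 -0.323  0.001]
272 [18 17 18] [ 0.503 -0.312  0.041] [ 0.519 -0.324  0.   ]
280 [17 16 17] [ 0.495 -0.31   0.069] [ 0.492 -0.317  0.074]
288 [18 18 18] [ 0.494 -0.31   0.079] [ 0.492 -0.317  0.081]
296 [19 18 17] [ 0.494 -0.31   0.087] [ 0.492 -0.316  0.089]
304 [18 18 18] [ 0.494 -0.31   0.094] [ 0.467 -0.31   0.142]
312 [115 112 114] [ 0.495 -0.31   0.1  ] [ 0.467 -0.31   0.146]
320 [115 113 115] [ 0.497 -0.311  0.102] [ 0.468 -0.31   0.149]
328 [114 112 113] [ 0.5   -0.311  0.104] [ 0.468 -0.31   0.153]
285 [251 377]
289 [249 379]
293 [248 380]
297 [247 382]
301 [245 383]
```

The lift failed, and the depth image shows why: the visible fingertips end about 40 mm above the reported TCP (z 0.069 against 0.029). The body also starts about 113 mm above it instead of the stated 66 mm. So the reported TCP is well below the real tips. I'll verify this with depth on the open fingers before going lower.

```bash
python3 - <<'E'
from h import *
print([a for a in dir(arm) if a[0]!='_'])
for n in ("w3","w6","w7"):
    z=np.load(n+".npz"); R=Ro.from_rotvec(z["rot"]).as_matrix(); t=(z["w"]-z["pos"])@R
    m=(abs(t[...,0])<.025)&(abs(t[...,2])<.075)&(z["w"][...,2]>.047+0*t[...,0]); m[:276]=0
    p=t[m]; print(n,len(p),"tool y (along fingers) max/pct:",np.nanmax(p[:,1]),np.nanpercentile(p[:,1],[90,99]), "x",p[:,0].min(),p[:,0].max())
E
```

```text
['PlanningError', 'grip_point_offset', 'observe', 'sign_off']
w3 58599 tool y (along fingers) max/pct: -0.03962783702698647 [-0.08483959 -0.04805128] x -0.02499983150955047 0.012560079674890527
w6 47894 tool y (along fingers) max/pct: -0.03938579415776656 [-0.12956219 -0.05219532] x -0.024999872983311203 0.010932890049259007
w7 48045 tool y (along fingers) max/pct: -0.03928666033503823 [-0.12956391 -0.05235728] x -0.024999978849674934 0.010930093459439655
```

{"name": "carry_out", "arguments": {
  "steps": [0.4,0,0,0.1,0,0.4,0,0,0.2,0,0.4,0,0,0.2,0,0.4,0,0,0.2,0,0.4,0,0,0.2,0,0.4,0,0,0.2,0,0.4,0,0,0.2,0,0.4,0,0,0.2,0]
}}

```text
clock: 9.5
position: [0.5026, -0.3105, 0.0485]
ee_rot: [-1.568, 0.115, -0.114]
force: [-0.3, 0.5, -0.2]
width: 0.4
```

Three views agree: the tips are 39.5 mm behind the reported TCP. I'll go down in stages and check the force.

{"name": "carry_out", "arguments": {
  "steps": [0.4,0,0,-0.3,0,0.4,0,0,-0.5,0,0.4,0,0,-0.6,0,0.4,0,0,-0.65,0,0.4,0,0,-0.65,0]
}}

```text
clock: 10.0
position: [0.5026, -0.3106, -0.0164]
ee_rot: [-1.568, 0.115, -0.114]
force: [0.4, 0.6, -0.5]
width: 0.401
```

{"name": "carry_out", "arguments": {
  "steps": [0.4,0,0,-0.04,0,0.4,0,0,-0.08,0,0.4,0,0,-0.12,0,0.4,0,0,-0.12,0]
}}

```text
clock: 10.4
position: [0.5025, -0.3103, -0.0286]
ee_rot: [-1.567, 0.115, -0.114]
force: [0.1, 0.5, -0.0]
width: 0.401
```

{"name": "carry_out", "arguments": {
  "steps": [0.1,0,0,0,0,0,0,0,0,0,0,0,0,0,0,0,0,0,0,0,0,0,0,0,0,0,0,0,0,0,0,0,0,0,0,0,0,0,0,0],
  "grip_force": 40
}}

```text
clock: 11.2
position: [0.5028, -0.3105, -0.0281]
ee_rot: [-1.568, 0.114, -0.115]
force: [0.4, -0.1, 2.2]
width: 0.116
```

Gripped: the width of 0.116 is about 11 mm, the fin's thickness. Lifting now.

{"name": "carry_out", "arguments": {
  "steps": [0,0,0,0.05,0,0,0,0,0.1,0,0,0,0,0.2,0,0,0,0,0.3,0,0,0,0,0.4,0,0,0,0,0.4,0,0,0,0,0.4,0]
}}

```text
clock: 11.9
position: [0.503, -0.3105, 0.0122]
ee_rot: [-1.568, 0.114, -0.115]
force: [0.8, -1.0, -2.1]
width: 0.116
```

```bash
python3 - <<'E'
from h import *
s=arm.observe(); print(s["position"],s["force"],s["ft_torque"],s["width"]); im,d,w=pts("wrist"); np.savez("w8",im=im,d=d,w=w,pos=s["position"],rot=s["ee_rot"])
R=Ro.from_rotvec(s["ee_rot"]).as_matrix(); t=(w-s["position"])@R
for v in range(200,300,12): print(v,im[v,314],np.round(w[v,314],3),np.round(t[v,314],4))
E
```

```text
[ 0.50304389 -0.31048407  0.01216126] [ 0.82859995 -1.03965405 -2.0553202 ] [0.05291265 0.1123458  0.01598377] 0.1164185726549611
200 [122 117 108] [ 0.466 -0.306  0.001] [-0.0371  0.0113 -0.001 ]
212 [123 118 110] [ 0.474 -0.307  0.001] [-0.0296  0.0115 -0.001 ]
224 [122 116 108] [ 0.481 -0.308  0.001] [-0.0222  0.0107 -0.001 ]
236 [15 15 16] [ 0.473 -0.307  0.05 ] [-0.0302 -0.0374 -0.001 ]
248 [14 14 14] [ 0.473 -0.307  0.066] [-0.0299 -0.0535 -0.001 ]
260 [14 14 15] [ 0.473 -0.307  0.081] [-0.0305 -0.0687 -0.0009]
272 [19 18 18] [ 0.478 -0.308  0.081] [-0.0253 -0.0686 -0.001 ]
284 [17 17 19] [ 0.483 -0.309  0.08 ] [-0.0198 -0.0681 -0.001 ]
296 [16 16 17] [ 0.489 -0.309  0.08 ] [-0.0144 -0.0681 -0.001 ]
```

The tray is held level and lifted, with a weight of about 2.1 N. Now I'll refine the grill face from the point clouds already taken.

```bash
python3 - <<'E'
from h import *
o=np.array([.6157,-.1132]); a=np.radians(10.1); G=np.array([[np.cos(a),np.sin(a)],[-np.sin(a),np.cos(a)]])
for n in ("w1","w3","w2","top","t2"):
    z=np.load(n+".npz"); w=z["w"].reshape(-1,3); w=w[~np.isnan(w[:,0])]; l=(w[:,:2]-o)@G.T; Z=w[:,2]
    for lo,hi in ((.006,.03),(.036,.06),(.06,.085),(.09,.102)):
        m=(Z>lo)&(Z<hi)&(l[:,0]>-.04)&(l[:,0]<.06)&(abs(l[:,1])<.125)
        if m.sum()<30: continue
        p=l[m]; # frontmost profile per y bin
        b=np.round(p[:,1]/.01); pr=[(k*.01,np.percentile(p[b==k,0],10)) for k in np.unique(b) if (b==k).sum()>3]
        pr=np.array(pr)
        if len(pr)>3: print(n,lo,m.sum(),"y",p[:,1].min().round(4),p[:,1].max().round(4),"fit",np.polyfit(pr[:,0],pr[:,1],1).round(4),"med",np.median(pr[:,1]).round(4)); print("   ",(pr[:,1]*1000).round(0).astype(int).tolist())
E
```

```text
w1 0.006 371 y -0.0995 0.1081 fit [ 0.0234 -0.0036] med -0.0039
    [-6, -16, -6, -5, 6, 8, -4, -4, -4, -4, -2]
w1 0.036 2530 y -0.1009 0.1083 fit [ 0.0395 -0.0065] med -0.0052
    [-6, -16, -16, -16, -6, -6, -6, -6, -5, -5, -5, -5, -5, -5, -5, -4, -4, -4, -6, -6, -4, -2]
w1 0.06 1218 y -0.0929 0.0736 fit [ 0.0082 -0.002 ] med -0.0022
    [-1, -3, -3, -3, -3, -3, -3, -2, -2, -2, -2, -2, -2, -2, -1, -1, -1]
w1 0.09 3301 y -0.0955 0.0651 fit [-0.2696  0.0101] med 0.0014
    [40, 24, 26, 29, 31, 34, 37, 37, 0, 0, 0, 1, 0, 0, 1, 1, 1]
w3 0.006 773 y -0.102 0.1049 fit [ 0.0256 -0.0033] med -0.0038
    [-6, -6, -15, 6, 8, -3, -4, -4, -4]
w3 0.036 4500 y -0.1019 0.0852 fit [ 0.0454 -0.0062] med -0.0052
    [-5, -16, -16, -16, -6, -6, -6, -5, -5, -5, -5, -5, -5, -5, -4, -4, -4, -4, -5]
w3 0.06 2657 y -0.0954 0.0665 fit [ 0.0216 -0.0017] med -0.0022
    [-3, -3, -3, -3, -3, -3, -3, -2, -2, -2, -2, -2, -2, -2, -1, 0, 2]
w3 0.09 6159 y -0.0928 0.0413 fit [0.0168 0.0005] med -0.0001
    [-1, -1, -1, -1, -1, 0, 0, 0, 1, 1, 1, 1, 2, 0]
w2 0.036 1021 y -0.1016 0.0117 fit [0.1405 0.0008] med -0.0053
[... 253 characters left out ...]
0, 0, 0, 0, 1]
top 0.006 72 y -0.122 0.1191 fit [ 0.0609 -0.0221] med -0.0231
    [-21, -35, -25, -4, -5, -31]
top 0.036 349 y -0.1016 0.1081 fit [ 0.0389 -0.0068] med -0.0055
    [-4, -15, -18, -16, -7, -6, -6, -6, -7, -6, -5, -5, -5, -6, -5, -4, -5, -5, -6, -4, -5, -1]
top 0.06 153 y -0.0967 0.1011 fit [ 0.0156 -0.0024] med -0.0025
    [-3, -4, -4, -3, -3, -3, -2, -3, -3, -3, -2, -2, -3, -1, -2, -2, -1, -1, -2, 1]
top 0.09 1204 y -0.0972 0.1035 fit [0.0016 0.0033] med 0.0031
    [9, 4, 3, 3, 1, 1, 1, 2, 3, 3, 4, 5, 4, 2, 0, 2, 5, 4, 4, 3, 6]
t2 0.09 510 y -0.0973 0.1037 fit [-0.1185  0.0334] med 0.0335
    [43, 40, 38, 36, 40, 43, 43, 42, 44, 42, 34, 29, 28, 29, 28, 28, 25, 23, 22, 22, 21]
```

Grill mouth: centre at (0.610, -0.111), yaw 9.4°, with a knob standing about 11 mm proud on the right. I'll carry the tray to 30 mm in front of the mouth, aligned with it.

{"name": "carry_out", "arguments": {
  "steps": [0,-0.3,0.1,0,0.07,0,-0.6,0.3,0,0.14,0,-0.82,0.5,0,0.2,0,-0.82,0.7,0,0.2,0,-0.82,0.7,0,0.2]
}}

```text
clock: 12.45
position: [0.4197, -0.2374, 0.0113]
ee_rot: [-1.568, -0.009, 0.012]
force: [-0.5, -0.3, -1.1]
width: 0.116
```

{"name": "carry_out", "arguments": {
  "steps": [0,0,0.3,0,0.06,0,0,0.6,0,0.13,0,0,0.9,0,0.19,0,0,1,0,0.19,0,0,1,0,0.19,0,0,1,0,0.19]
}}

```text
clock: 13.05
position: [0.4212, -0.1417, 0.0118]
ee_rot: [-1.568, -0.126, 0.125]
force: [-0.2, -1.3, -2.2]
width: 0.121
```

```bash
python3 - <<'E'
from h import *
s=arm.observe(); print(s["position"],s["force"],s["width"]); im,d,w=pts("wrist"); np.savez("w9",im=im,d=d,w=w,pos=s["position"],rot=s["ee_rot"])
R=Ro.from_rotvec(s["ee_rot"]).as_matrix(); print("yaw",np.degrees(np.arctan2(R[1,0],R[0,0])))
im2,_,w2=pts("top"); np.savez("t3",im=im2,w=w2)
a=cv2.resize(im2[170:330,300:440],(490,560)); cv2.imwrite("pics/t3.png",a[...,::-1])
E
```

```text
[ 0.42120391 -0.14167096  0.0117838 ] [-0.2214503  -1.26039047 -2.17193278] 0.12143808433308231
yaw 9.134597503729134
```

View pics/t3.png

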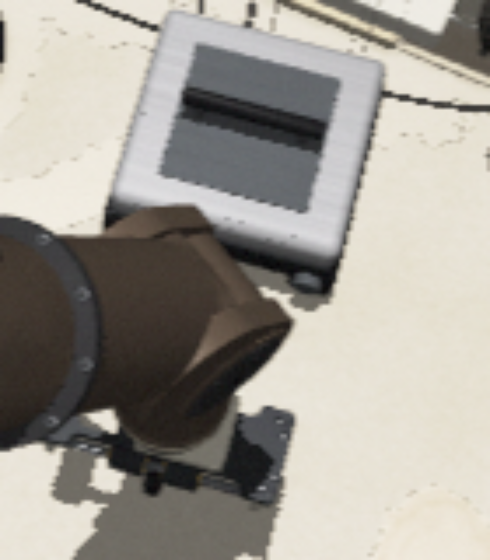

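{"name": "carry_out", "arguments": {
  "steps": [0,0,0,-0.1,0,0,0,0,-0.2,0,0,0,0,-0.3,0,0,0,0,-0.37,0,0,0,0,-0.37,0]
}}

```text
clock: 13.65
position: [0.4198, -0.1404, -0.0265]
ee_rot: [-1.567, -0.124, 0.127]
force: [-0.0, -0.1, -2.1]
width: 0.114
```

{"name": "carry_out", "arguments": {
  "steps": [0,0.07,0.01,0,0,0,0.14,0.02,0,0,0,0.21,0.03,0,0,0,0.28,0.045,0,0,0,0.35,0.055,0,0,0,0.42,0.07,0,0,0,0.42,0.07,0,0]
}}

```text
clock: 14.35
position: [0.4642, -0.1332, -0.0252]
ee_rot: [-1.567, -0.128, 0.126]
force: [0.2, 0.9, -1.8]
width: 0.121
```

{"name": "carry_out", "arguments": {
  "steps": [0,0.03,0.005,0,0,0,0.06,0.01,0,0,0,0.06,0.01,0,0,0,0.06,0.01,-0.02,0,0,0.06,0.01,-0.02,0]
}}

```text
clock: 14.85
position: [0.4683, -0.1325, -0.0275]
ee_rot: [-1.567, -0.125, 0.126]
force: [-0.3, -0.1, -1.0]
width: 0.116
```

The nose is about 17 mm inside the mouth with no side force. I'll set it down, release, lift away and look.

{"name": "carry_out", "arguments": {
  "steps": [0,0,0,-0.01,0,0,0,0,-0.01,0,0.3,0,0,-0.01,0,0.3,0,0,-0.01,0,0.3,0,0,-0.01,0,0.3,0,0,-0.01,0,0.3,0,0,-0.01,0,0.3,0,0,-0.01,0]
}}

```text
clock: 15.65
position: [0.4688, -0.1325, -0.0283]
ee_rot: [-1.567, -0.126, 0.126]
force: [-0.0, 0.5, 0.1]
width: 0.299
```

{"name": "carry_out", "arguments": {
  "steps": [0.3,0,0,0.1,0,0.3,0,0,0.3,0,0.3,0,0,0.5,0,0.3,0,0,0.7,0,0.3,0,0,0.7,0]
}}

```text
clock: 16.15
position: [0.4705, -0.133, 0.0445]
ee_rot: [-1.568, -0.129, 0.122]
force: [-0.1, -0.1, 0.2]
width: 0.301
```

```bash
python3 - <<'E'
from h import *
s=arm.observe(); print(s["position"],s["force"],s["width"]); im,d,w=pts("wrist"); np.savez("w10",im=im,d=d,w=w,pos=s["position"],rot=s["ee_rot"]); cv2.imwrite("pics/w10.png",im[...,::-1])
for v in range(150,310,8): print(v,im[v,314],np.round(w[v,314],3))
E
```

```text
[ 0.47052529 -0.13296479  0.04446339] [-0.05778726 -0.117218    0.15070926] 0.3005034352676148
150 [122 117 109] [ 0.408 -0.144 -0.001]
158 [120 115 107] [ 0.413 -0.144  0.   ]
166 [122 116 108] [ 0.418 -0.143  0.001]
174 [123 118 110] [ 0.423 -0.142  0.001]
182 [122 117 108] [ 0.429 -0.141 -0.001]
190 [122 117 108] [ 0.434 -0.14   0.   ]
198 [61 59 55] [ 0.439 -0.139  0.004]
206 [13 13 13] [ 0.439 -0.139  0.028]
214 [20 20 21] [ 0.441 -0.139  0.04 ]
222 [19 19 20] [ 0.446 -0.138  0.04 ]
230 [18 18 18] [ 0.45  -0.137  0.041]
238 [18 17 19] [ 0.455 -0.137  0.041]
246 [16 15 17] [ 0.461 -0.136  0.04 ]
254 [17 16 18] [ 0.466 -0.135  0.04 ]
262 [18 17 18] [ 0.471 -0.134  0.039]
270 [17 17 18] [ 0.477 -0.133  0.039]
278 [16 17 18] [ 0.481 -0.132  0.041]
286 [17 18 18] [ 0.487 -0.132  0.041]
294 [203 200 202] [ 0.512 -0.128  0.002]
302 [241 239 241] [ 0.518 -0.127  0.004]
```

View pics/w10.png

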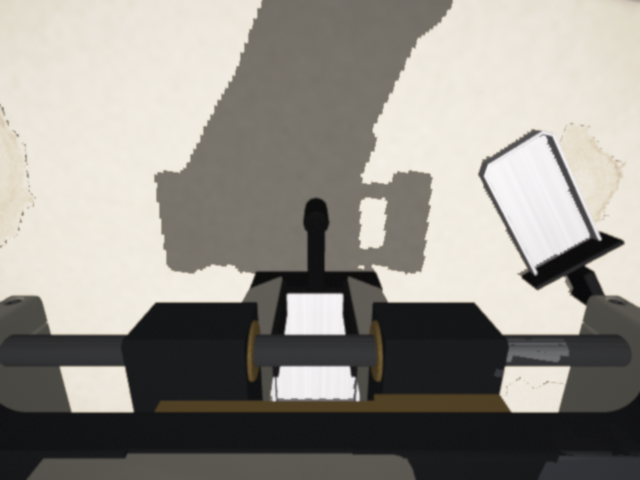

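The tray is released and straight at the mouth: post back edge at (0.439, -0.139), nose about 18 mm in. Next I'll shut the fingers, go behind the post and descend.

{"name": "carry_out", "arguments": {
  "steps": [0,-0.25,-0.04,0,0,0,-0.5,-0.08,0,0,0,-0.57,-0.1,0,0,0,-0.57,-0.1,0,0,0,-0.57,-0.1,0,0,0,-0.57,-0.1,0,0]
}}

```text
clock: 16.8
position: [0.4131, -0.1424, 0.0418]
ee_rot: [-1.567, -0.127, 0.126]
force: [0.7, -0.8, 0.1]
width: 0.005
```

{"name": "carry_out", "arguments": {
  "steps": [0,0,0,-0.3,0,0,0,0,-0.6,0,0,0,0,-0.7,0,0,0,0,-0.7,0,0,0,0,-0.7,0,0,0,0,-0.7,0]
}}

```text
clock: 17.4
position: [0.4127, -0.1427, -0.0273]
ee_rot: [-1.568, -0.127, 0.125]
force: [-0.5, -0.2, 0.4]
width: 0.002
```

{"name": "carry_out", "arguments": {
  "steps": [0,0.04,0.007,0,0,0,0.08,0.013,0,0,0,0.12,0.02,0,0,0,0.15,0.025,0,0,0,0.18,0.03,0,0,0,0.2,0.033,0,0]
}}

```text
clock: 18.0
position: [0.4315, -0.1391, -0.0283]
ee_rot: [-1.567, -0.125, 0.127]
force: [-2.4, -0.8, 1.9]
width: 0.008
```

{"name": "carry_out", "arguments": {
  "steps": [0,0.025,0.004,0,0,0,0.05,0.008,0,0,0,0.075,0.012,0,0,0,0.1,0.016,0,0,0,0.125,0.021,0,0,0,0.15,0.025,0,0]
}}

```text
clock: 18.6
position: [0.4471, -0.1366, -0.0283]
ee_rot: [-1.567, -0.126, 0.126]
force: [-1.3, 0.4, 0.1]
width: 0.001
```

{"name": "carry_out", "arguments": {
  "steps": [0,0.02,0.003,0,0,0,0.04,0.007,0,0,0,0.06,0.01,0,0,0,0.08,0.013,0,0,0,0.1,0.016,0,0]
}}

```text
clock: 19.1
position: [0.4569, -0.1351, -0.0283]
ee_rot: [-1.567, -0.126, 0.126]
force: [-1.1, -0.5, -0.5]
width: 0.003
```

{"name": "carry_out", "arguments": {
  "steps": [0,0.02,0.003,0,0,0,0.04,0.007,0,0,0,0.06,0.01,0,0,0,0.08,0.013,0,0,0,0.1,0.016,0,0]
}}

```text
clock: 19.6
position: [0.4669, -0.1335, -0.0283]
ee_rot: [-1.567, -0.126, 0.126]
force: [-1.7, -0.0, -0.9]
width: 0.006
```

{"name": "carry_out", "arguments": {
  "steps": [0,0.02,0.003,0,0,0,0.04,0.007,0,0,0,0.06,0.01,0,0,0,0.08,0.013,0,0,0,0.1,0.016,0,0]
}}

```text
clock: 20.1
position: [0.4769, -0.1319, -0.0282]
ee_rot: [-1.567, -0.126, 0.126]
force: [-1.0, 0.3, 0.0]
width: 0.008
```

{"name": "carry_out", "arguments": {
  "steps": [0,0.02,0.003,0,0,0,0.04,0.007,0,0,0,0.06,0.01,0,0,0,0.08,0.013,0,0]
}}

```text
clock: 20.5
position: [0.4849, -0.1306, -0.0283]
ee_rot: [-1.567, -0.126, 0.126]
force: [-1.0, -1.0, 0.2]
width: 0.0
```

```bash
cat > q.py <<'E'
from h import *
s=arm.observe(); M=np.array([.610,-.111]); u=np.array([.9866,.1633])
print("clock",s["clock"],"along",(s["position"][:2]-M)@u,"push",-(s["force"][:2]@u),"side",s["force"][:2]@[-u[1],u[0]])
im,d,w=pts("wrist"); m=(im.max(-1)<60)&(w[...,2]>.01)&(w[...,2]<.045); m[:150]=0
R=Ro.from_rotvec(s["ee_rot"]).as_matrix(); t=(w-s["position"])@R
for lo,hi in ((.022,.032),(.034,.045)):
    k=m&(w[...,2]>lo)&(w[...,2]<hi); ys,xs=np.where(k); print(lo,k.sum(), (np.round(t[k].min(0),4),np.round(t[k].max(0),4)) if k.sum() else "")
E
python3 q.py
```

```text
clock 20.5 along -0.12658786920771878 push 1.1655487341541426 side -0.8357650674910363
0.022 111 (array([-0.0096, -0.0601, -0.0034]), array([-0.008 , -0.0504,  0.0015]))
0.034 486 (array([-0.0097, -0.0732, -0.0039]), array([ 0.038 , -0.0623,  0.002 ]))
```

{"name": "carry_out", "arguments": {
  "steps": [0,0.02,0.003,0,0,0,0.04,0.007,0,0,0,0.06,0.01,0,0,0,0.07,0.011,0,0]
}}

```text
clock: 20.95
position: [0.4921, -0.1294, -0.0283]
ee_rot: [-1.567, -0.126, 0.126]
force: [-1.8, 0.3, 0.2]
width: 0.006
```

{"name": "carry_out", "arguments": {
  "steps": [0,0.015,0.002,0,0,0,0.03,0.005,0,0,0,0.045,0.007,0,0,0,0.06,0.01,0,0]
}}

```text
clock: 21.35
position: [0.4979, -0.1285, -0.0283]
ee_rot: [-1.567, -0.126, 0.126]
force: [-1.0, -0.2, -0.6]
width: 0.005
```

{"name": "carry_out", "arguments": {
  "steps": [0,0.01,0.002,0,0,0,0.02,0.003,0,0,0,0.03,0.005,0,0]
}}

```text
clock: 21.65
position: [0.5008, -0.128, -0.0283]
ee_rot: [-1.567, -0.126, 0.126]
force: [-1.5, -0.2, 0.1]
width: 0.006
```

{"name": "carry_out", "arguments": {
  "steps": [0,0.01,0.002,0,0,0,0.02,0.003,0,0]
}}

```text
clock: 21.85
position: [0.5028, -0.1277, -0.0283]
ee_rot: [-1.567, -0.126, 0.126]
force: [-1.8, 0.7, 0.1]
width: 0.004
```

{"name": "carry_out", "arguments": {
  "steps": [0,0.01,0.002,0,0,0,0.015,0.003,0,0,0,0.015,0.003,0,0]
}}

```text
clock: 22.15
position: [0.5044, -0.1274, -0.0282]
ee_rot: [-1.567, -0.126, 0.126]
force: [-0.1, -0.2, 0.5]
width: 0.006
```

{"name": "carry_out", "arguments": {
  "steps": [0,0.01,0.001,0,0,0,0.015,0.002,0,0,0,0.015,0.002,0,0]
}}

```text
clock: 22.45
position: [0.5059, -0.1272, -0.0282]
ee_rot: [-1.567, -0.126, 0.126]
force: [-1.0, -0.4, 0.3]
width: 0.004
```

{"name": "carry_out", "arguments": {
  "steps": [0,0.01,0.002,0,0,0,0.015,0.003,0,0]
}}

```text
clock: 22.65
position: [0.5073, -0.1269, -0.0283]
ee_rot: [-1.567, -0.126, 0.126]
force: [-1.9, -0.0, -0.3]
width: 0.003
```

{"name": "carry_out", "arguments": {
  "steps": [0,0.01,0.001,0,0,0,0.015,0.002,0,0]
}}

```text
clock: 22.85
position: [0.5089, -0.1267, -0.0282]
ee_rot: [-1.567, -0.126, 0.126]
force: [-1.0, -0.6, -0.1]
width: 0.005
```

{"name": "carry_out", "arguments": {
  "steps": [0,0.01,0.002,0,0,0,0.015,0.003,0,0]
}}

```text
clock: 23.05
position: [0.5104, -0.1264, -0.0282]
ee_rot: [-1.567, -0.126, 0.126]
force: [-0.9, -0.3, 0.6]
width: 0.004
```

{"name": "carry_out", "arguments": {
  "steps": [0,0.01,0.001,0,0,0,0.015,0.002,0,0]
}}

```text
clock: 23.25
position: [0.5112, -0.1262, -0.0283]
ee_rot: [-1.567, -0.125, 0.127]
force: [-3.1, -0.9, 1.9]
width: 0.009
```

{"name": "carry_out", "arguments": {
  "steps": [0,0.01,0.002,0,0,0,0.01,0.002,0,0]
}}

```text
clock: 23.45
position: [0.5125, -0.126, -0.0283]
ee_rot: [-1.567, -0.126, 0.126]
force: [-3.3, -0.8, 0.8]
width: 0.001
```

{"name": "carry_out", "arguments": {
  "steps": [0,0.01,0.001,0,0,0,0.01,0.001,0,0]
}}

```text
clock: 23.65
position: [0.514, -0.1258, -0.0283]
ee_rot: [-1.567, -0.126, 0.126]
force: [-2.7, -0.2, -0.6]
width: 0.002
```

The force went from about 1 N to about 3 N at x ≈ 0.511, so the follower drag has begun. The stop should be near x ≈ 0.5185.

{"name": "carry_out", "arguments": {
  "steps": [0,0.01,0.002,0,0,0,0.015,0.003,0,0,0,0.015,0.003,0,0]
}}

```text
clock: 23.95
position: [0.5156, -0.1256, -0.0283]
ee_rot: [-1.567, -0.126, 0.126]
force: [-1.3, -0.7, 0.6]
width: 0.005
```

{"name": "carry_out", "arguments": {
  "steps": [0,0.01,0.001,0,0,0,0.015,0.002,0,0,0,0.015,0.002,0,0]
}}

```text
clock: 24.25
position: [0.517, -0.1254, -0.0282]
ee_rot: [-1.567, -0.126, 0.126]
force: [-1.7, -0.7, -0.6]
width: 0.008
```

{"name": "carry_out", "arguments": {
  "steps": [0,0.01,0.002,0,0,0,0.01,0.002,0,0]
}}

```text
clock: 24.45
position: [0.5179, -0.1252, -0.0282]
ee_rot: [-1.567, -0.126, 0.126]
force: [-2.7, -0.6, 0.3]
width: 0.007
```

{"name": "carry_out", "arguments": {
  "steps": [0,0.005,0.001,0,0,0,0.01,0.002,0,0]
}}

```text
clock: 24.65
position: [0.5187, -0.125, -0.0283]
ee_rot: [-1.567, -0.126, 0.126]
force: [-4.3, -0.6, 0.1]
width: 0.003
```

{"name": "carry_out", "arguments": {
  "steps": [0,0.005,0.001,0,0,0,0.01,0.001,0,0]
}}

```text
clock: 24.85
position: [0.5188, -0.125, -0.0284]
ee_rot: [-1.567, -0.125, 0.127]
force: [-6.3, -1.2, 4.3]
width: 0.006
```

Position has stalled at 0.5188 while the force rises to 6.3 N, which is the stop. One more half millimetre to confirm.

{"name": "carry_out", "arguments": {
  "steps": [0,0.005,0.001,0,0,0,0.005,0.001,0,0,0,0.005,0.001,0,0]
}}

```text
clock: 25.15
position: [0.5188, -0.125, -0.0284]
ee_rot: [-1.567, -0.124, 0.127]
force: [-6.9, -1.3, 4.4]
width: 0.004
```

```bash
python3 q.py; python3 q.py
```

```text
clock 25.15 along -0.09224682422040904 push 7.041872320239437 side -0.15966196744135244
0.022 107 (array([-0.0096, -0.0602, -0.0034]), array([-0.0081, -0.0506,  0.0015]))
0.034 479 (array([-0.0096, -0.0734, -0.0039]), array([ 0.0383, -0.0625,  0.002 ]))
clock 25.2 along -0.09226259383855609 push 7.8371229322961895 side 0.9401739505148838
0.022 98 (array([-0.0093, -0.0603, -0.0034]), array([-0.0081, -0.0504,  0.0015]))
0.034 479 (array([-0.0096, -0.0733, -0.0039]), array([ 0.0381, -0.0624,  0.002 ]))
```

{"name": "carry_out", "arguments": {
  "steps": [0,0.005,0.001,0,0,0,0.005,0.001,0,0]
}}

```text
clock: 25.45
position: [0.5188, -0.1249, -0.0284]
ee_rot: [-1.567, -0.123, 0.128]
force: [-8.3, -0.7, 6.0]
width: 0.006
```

{"name": "carry_out", "arguments": {
  "steps": [0,0.005,0.001,0,0,0,0.005,0.001,0,0]
}}

```text
clock: 25.65
position: [0.5188, -0.1249, -0.0284]
ee_rot: [-1.566, -0.122, 0.128]
force: [-10.4, -2.7, 6.6]
width: 0.002
```

It is firm at 10.4 N with no movement, 8 mm after the drag began, which matches the stop. I'll back off, rise and take a last look.

{"name": "carry_out", "arguments": {
  "steps": [0,-0.05,-0.008,0,0,0,-0.2,-0.033,0,0,0,-0.4,-0.065,0,0,0,-0.5,-0.082,0,0,0,-0.5,-0.082,0,0]
}}

```text
clock: 26.15
position: [0.4706, -0.1331, -0.0281]
ee_rot: [-1.567, -0.125, 0.125]
force: [0.1, -1.2, -0.6]
width: 0.005
```

{"name": "carry_out", "arguments": {
  "steps": [0,0,0,0.4,0,0,0,0,0.9,0,0,0,0,1,0,0,0,0,1,0]
}}

```text
clock: 26.55
position: [0.4743, -0.1328, 0.0739]
ee_rot: [-1.568, -0.131, 0.122]
force: [-0.2, -0.6, 0.3]
width: 0.004
```

{"name": "carry_out", "arguments": {
  "steps": [0,0.5,0.3,0.3,0,0,1,0.3,0.7,0,0,1,0.3,0.7,0,0,1,0.3,0.7,0,0,1,0.3,0.7,0]
}}

```text
clock: 27.05
position: [0.5708, -0.1025, 0.14]
ee_rot: [-1.567, -0.125, 0.128]
force: [-1.0, -0.8, -0.9]
width: 0.003
```

```bash
python3 - <<'E'
from h import *
s=arm.observe(); print(s["clock"],s["position"],s["force"]); im,d,w=pts("wrist"); cv2.imwrite("pics/w11.png",im[...,::-1])
M=np.array([.610,-.111]); u=np.array([.9866,.1633]); G=np.array([u,[-u[1],u[0]]]); l=(w[...,:2]-M)@G.T
k=(im.max(-1)<70)&(w[...,2]>.02)&(w[...,2]<.046)&(abs(l[...,1])<.055)&(l[...,0]<-.008)&(l[...,0]>-.15)
p=l[k]; print(k.sum(),p.min(0),p.max(0)); q=p[p[:,0]<-.05]; print("fin dir",np.polyfit(q[:,0],q[:,1],1))
E
```

```text
27.05 [ 0.57083691 -0.10245676  0.14003896] [-1.0015361  -0.78489303 -0.85081535]
1450 [-0.08149    -0.04227792] [-0.02189448  0.04376578]
fin dir [-0.02213376 -0.00045155]
```

View pics/w11.png

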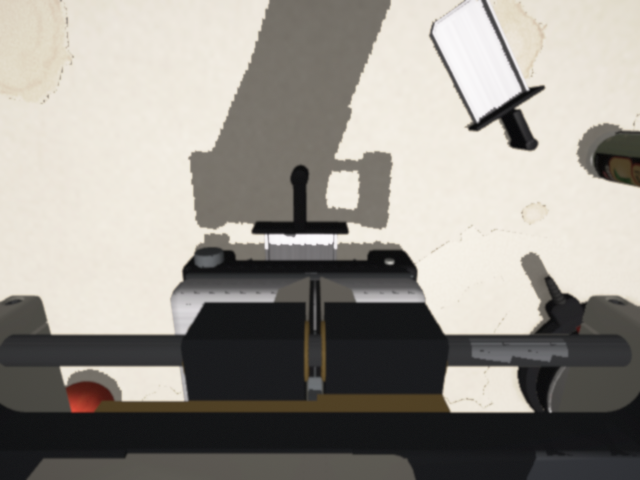

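The view shows the plate at row 228, standing about 20 mm clear of the face, with the tray straight and nothing touching it. Handing in.

```bash
python3 -c "
from cell import arm
print(arm.sign_off())"
```

```text
the job is handed in; nothing more can be done
None
```

The grease tray is home against the stop inside the grill bay and has been left there. I handed the job in at about 27 s on the robot's clock. I gripped the tray by its handle fin, set its nose about 18 mm into the mouth and let go. I then pushed it on by the post with the fingers shut.

**Force on the way in:** pushing took about 1–2 N along the guides and 2–3 N from x ≈ 0.511, where the follower drag began. It stopped dead 8 mm later at x = 0.5188. The force then rose to about 10.7 N along the push with no further movement, so it stayed under 15 N and I saw no travel into the sprung stop.

**Last check from the wrist camera:**
- The plate stands about 20 mm clear of the face, which is inside the 5–36 mm range.
- The nose is about 110 mm in, and the tray did not spring back after I let go.
- The arm is clear of everything. I did not touch the mug, spice jar, salt shaker or the smaller lookalike tray.

**What failed or disagreed:**
- The first two grasps closed empty. On the first I lifted before the slow fingers had closed. Both were also too high, because the real fingertips sit about 40 mm behind the reported tool point. The depth images showed this, and I corrected for it on the third grasp.
- At the end of the push there was also about 6 N upward at the wrist.
- I could not read the follower itself. That the tray is fully home rests on feel and the 8 mm travel.

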